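# Lift the vial tray off the pile of dishes onto the bench scale

## Task

Using the C-shaped lifter, hook the vial tray under its bail, lift it off the top of the nested pile of steel dishes and set it down gently and level in the middle of the bench scale's platform. Then unhook the lifter and stand it upright on the bench again, clear of the scale. Do not touch the tray with the gripper, keep the tray level, leave the two dishes where they are, and do not disturb the other things on the bench.

Things in the scene. Friction and masses are not known exactly. Their poses are not given: they have to be found in the camera images.
- tray: Round steel tray on top of the pile, nested in the upper dish, eight capped vials fixed in it, a rigid bail (strap handle) over it. Origin: centre of its underside, z up. 0.28 to 0.52 kg, centre of mass on its axis. Foot 116 mm across, 16 mm high; wall flares from 144 mm across to a 162 mm rim 42 mm above the origin. Vial tops 55 mm above the origin.
- tray_bail (a point): Centre of the underside of the bail's flat bar, 94 mm above the tray's origin, same axes. The bar runs along y: 20 mm wide (x), 6 mm thick; its two uprights leave 120 mm clear between them (y -60 to +60 mm). The gap below it, down to the vial tops, is 39 mm high and open towards +x and -x.
- pan_upper: Round flared steel dish holding the tray, itself nested in the lower dish. Origin: centre of its underside, z up. Foot 116 mm across; rim 175 mm across, 61 mm above the origin. The tray's underside rests 20 mm above its origin, with about 4 mm between the nested walls: lift the tray straight up by at least 45 mm before moving it sideways.
- pan_lower: The same dish, at the bottom of the pile, standing on the bench. Origin: centre of its underside. The upper dish's underside is 20 mm above it.
- lifter: C-shaped dark steel lifter, 0.18 kg, on its foot. Origin: centre of the foot's underside; z up; the C opens to its +x. Foot: flat arm, x -35 to +35 mm, 44 mm wide, 8 mm thick; lip at the tip (x 27 to 35 mm) rising to 16 mm; spine at x -35 to -25 mm. The bail's bar is to rest on the foot's flat top between spine and lip, best at x = 0. The C is clear from there up to 70 mm height.
- lifter_grip (a point): Where to grasp the lifter: on the grip, 110 mm straight above the lifter's origin (same axes). The grip is an upright rubber-covered block 40 mm long (lifter x), 14 mm wide (lifter y: close the fingers along this), from 80 to 135 mm height; below it a bar 16 mm wide.
- scale: Bench scale, white, fixed to the bench, with a square steel platform 210 x 210 mm whose top is 46 mm above the bench. Origin: on the bench under the platform's centre. A low keypad (26 mm high) sticks out 172 mm towards its -x.
- carton: Bystander: blue carton 70 x 120 x 55 mm high. Origin at the centre of its underside.
- bottle: Bystander: amber bottle 70 mm across, 150 mm high. Origin at the centre of its underside.
- flask: Bystander: conical glass flask 86 mm across, 125 mm high. Origin at the centre of its underside.
- beaker: Bystander: glass beaker 76 mm across, 90 mm high. Origin at the centre of its underside.
- jar: Bystander: white jar 80 mm across, 100 mm high. Origin at the centre of its underside.
- tipbox: Bystander: grey divided open box 120 x 85 x 50 mm high. Origin at the centre of its underside.
- spatula: Bystander: spatula lying flat at the right, 190 mm long. Origin at its middle.

How it is judged:
By the outcome, as a careful person would: the job done as asked, in the order asked, and still so for the second after the job is handed in, with the robot touching nothing.
It also fails if it takes over 64 s, if anything falls off the work surface, if the arm or the gripper's body presses on something with over 40 N, if the wrist force passes 120 N, or if a joint passes its speed limit or range.

## Robot

A 6-joint arm with a two-finger parallel gripper is mounted at the origin on the work surface. World frame = base frame: x ahead of the robot, y to its left, z up, the work surface at z = 0. Lengths are in mm, angles in degrees, forces in N, time in s.
With the tool pointing down it reaches from about 300 to 1000 mm from the base axis. Payload 5.1 kg.
Tool frame: the origin (TCP) lies on the mounting face of the last link; the fingertips stand 190 mm ahead of it and the grasp point (between the pads) lies 171 mm ahead of it; z points along the fingers, y is the direction in which the jaws open and shut (so a half turn about z gives the same grasp; the last joint's range is limited). The gripper opens to 95 mm and grips with 3 to 60 N. Pads are 20 mm wide; open, the fingers measure 119 mm over their backs; the gripper's body (75 mm by 180 mm) begins 59 mm behind the grasp point.
Start: joints at [61.1, 7.093, 94.555, -0, 78.352, -4.733], TCP at [266.131, 593.01, 404.756] pointing down, gripper open.
Joint ranges: [-149.61, 149.61], [-58.7, 133.49], [1.44, 155.28], [-77.14, 257.14], [18.33, 153.61], [-166.67, 166.67]. Speed limits (degrees/s): [147.25, 147.25, 180, 180, 180, 180].

## Interface

Orientations are given as [roll, pitch, yaw] about the fixed x, y, z axes, in that order (R = Rz(yaw) Ry(pitch) Rx(roll)).
In Python, from plant import bot gives the robot as it stands. The module is installed in compiled form; this text tells all that it offers.
- The arm moves only by the tool carry_out, never from a script. Its argument "rows" is a list that holds one entry, the list of rows, each a list of 6 numbers: the shift along the tool's x, y, z in units of 25 mm (1.0 is 25 mm), then the turn, a rotation vector about the tool's x, y, z in degrees. A call has 1 to 20 rows; each row is the pose to reach, as a shift and turn from the pose measured when the call began, along the tool's axes at that moment; what a row does not reach only later rows make up. A row lasts 1/12 s, in which the tool goes at most 41.7 mm and 7.16 degrees, less where a joint would pass 70% of its speed; a pose out of reach is approached as far as the arm can. A call with a gripper value outside its range is refused whole. "grip" is the closure, from -1 (fully open) to 1 (shut), so that 0 is half open, set as the call begins (left out, the last holds). The fingers move at their own pace and stop on an object; "force" is the grip in N (left out, the last holds). Time passes only in rows, so rows that repeat a pose let the fingers close. It gives the time, the measured TCP pose, the force and the opening at its end, in the units of the state.
- bot.state(): the state, without advancing time (a new reading comes with each control period).
- bot.get_image(name): name is "side" or "top"; returns a dict with "frame" (420x560x3 uint8, blue, green, red), "z_map" (420x560 float32, mm along the optical axis (not along the pixel's ray), 0 where there is no reading), "mtx" (3x3 intrinsics, pixels), "eye" and "rotation" of the camera in the world. Camera axes: x right, y up, looking along -z (the intrinsics and any distortion apply to the point x, -y, -z); pixel columns grow to the right and rows downward; lengths in mm; the calibration is good to about 2 mm. A picture is of the moment at which its call begins.
- bot.close_job(): hands the job in, once; it reports no verdict.
The state is a dict: "clock": time; "qpos": joint angles; "dq": joint speeds; "tau": joint torques, N m; "ee_pos": TCP position; "ee_rot": TCP orientation; "force": force on the tool from outside, world axes, zero at the start; "torque": the same for the moment, N m; "width": finger opening in mm.
Only numpy, scipy, OpenCV 4.12 (cv2) and the standard library are available. Lean on these libraries where they do the work, as an engineer would, in place of code of your own. Each camera call takes 0.05 s, during which the arm holds its last target.

## Working session

There is one attempt and no reset: what is moved stays moved. The work goes in short steps, Python scripts to look and compute and a tool call to move; the robot and the scene stay as the last step left them, time stands still between calls to the robot, and variables do not carry over. Pictures are saved under pics/ and viewed, and the job is handed in when it is done.

Besides the shell and the picture viewer there is one more tool, called after "Call:" as name([rows], argument=value, ...), one row to a line, values as JSON. carry_out: Moves the arm, as the interface text tells. Its arguments: {"type":"object","properties":{"rows":{"type":"array","items":{"type":"array","items":{"type":"array","items":{"type":"number"}}}},"grip":{"type":"number"},"force":{"type":"number"}},"required":["rows"]}

```bash
mkdir -p pics
python3 - <<'E'
from plant import bot
import cv2,numpy as np,pickle
s=bot.state();print(s)
for n in("top","side"):
    d=bot.get_image(n);pickle.dump(d,open(n+"0.pkl","wb"));cv2.imwrite(f"pics/{n}0.png",d["frame"])
    print(n,d["mtx"],d["eye"],d["rotation"],{k:(v if k not in("frame","z_map","mtx","eye","rotation") else 0) for k,v in d.items()})
E
```

```text
{'clock': 0.0, 'qpos': array([ 6.10989416e+01,  7.13436206e+00,  9.46336795e+01,  2.79713113e-04,
        7.83522891e+01, -4.73319371e+00]), 'dq': array([ 0.07308363,  0.10195876,  0.02237311, -0.18435654,  0.0615578 ,
        0.01837261]), 'tau': array([-3.97335034e-04, -4.17605603e+01, -3.59930813e+01,  7.75081222e-02,
        4.91823640e-02, -1.54484410e-04]), 'ee_pos': array([266.02939719, 592.79592437, 403.4810089 ]), 'ee_rot': array([-1.79880102e+02, -1.02020799e-02,  1.55832068e+02]), 'force': array([-0.01417649, -0.11031121,  0.2102331 ]), 'torque': array([-0.01785652,  0.06048845, -0.00628209]), 'width': 95.15331910391288}
top [[537.67604137   0.         278.47000354]
 [  0.         537.67604137 210.35898256]
 [  0.           0.           1.        ]] [ 321.88482467   19.094383   2026.20737014] [ 8.08161721e+00 -2.83132467e-02 -9.01040870e+01] {'frame': 0, 'z_map': 0, 'mtx': 0, 'eye': 0, 'rotation': 0}
side [[453.41816399   0.         279.11579304]
 [  0.         453.41816399 210.40082428]
 [  0.           0.           1.        ]] [ 153.85291275 -759.48555469 1133.26735511] [ 40.8679012   -0.94630719 -27.50582715] {'frame': 0, 'z_map': 0, 'mtx': 0, 'eye': 0, 'rotation': 0}
```

View pics/top0.png

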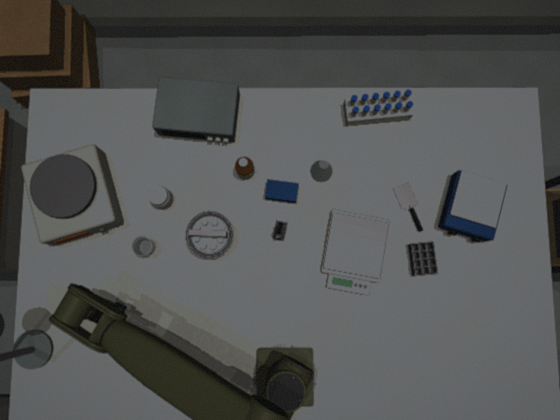

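View pics/side0.png

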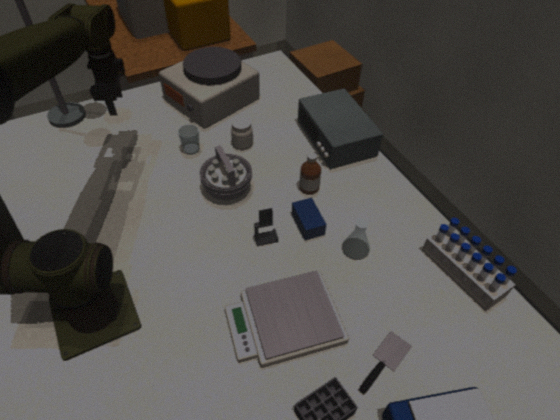

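The top view shows the tray at about (209,235), the lifter at (280,230) and the scale at (356,245). In the side view they are at (226,175), (265,226) and (290,320). I'll build point clouds and zoom in next.

```bash
cat > h.py <<'E'
import numpy as np,pickle,cv2
from scipy.spatial.transform import Rotation as R
def rot(d): return R.from_euler('xyz',d["rotation"],degrees=True).as_matrix()
def cloud(d):
    K=d["mtx"];z=d["z_map"].astype(float);v,u=np.mgrid[:420,:560]
    c=np.stack([(u-K[0,2])/K[0,0]*z,-(v-K[1,2])/K[1,1]*z,-z],-1)
    P=c@rot(d).T+d["eye"];P[z==0]=np.nan;return P
def ray(d,u,v,h):
    K=d["mtx"];c=np.array([(u-K[0,2])/K[0,0],-(v-K[1,2])/K[1,1],-1]);w=rot(d)@c
    return d["eye"]+w*(h-d["eye"][2])/w[2]
def proj(d,p):
    K=d["mtx"];c=(np.asarray(p,float)-d["eye"])@rot(d);return np.array([K[0,2]+K[0,0]*c[0]/-c[2],K[1,2]-K[1,1]*c[1]/-c[2]])
def ld(n): return pickle.load(open(n+".pkl","rb"))
def crop(d,u0,v0,u1,v1,s,fn):
    cv2.imwrite(fn,cv2.resize(d["frame"][v0:v1,u0:u1],None,fx=s,fy=s,interpolation=cv2.INTER_CUBIC))
E
python3 - <<'E'
from h import *
t=ld("top0");s=ld("side0")
for n,d in(("t",t),("s",s)):
    P=cloud(d);print(n,P.shape,np.isnan(P[...,2]).mean(), np.nanmedian(P[200:400,60:200,2]))
a=t["frame"][180:300,170:440];b=s["frame"][140:260,180:390]
crop(t,170,180,420,300,3,"pics/tc.png");crop(s,180,130,380,280,4,"pics/sc.png")
P=cloud(t)
print(np.round(P[220:243,270:292,2]).astype(int))
print(np.round(P[225:246:2,180:240:2,2]).astype(int))
E
```

```text
t (420, 560, 3) 0.004306972789115646 3.7630211717371367
s (420, 560, 3) 0.0038392857142857144 0.29206372861312957
[[                  -3                    2                   -7
                     1                   -1                    5
                    -5                   -2                    7
                   -10                    2                   -3
                     6                   -1                    1
                    -8                    5                    4
                    -2                   13                   -3
                     4]
 [                   6                    6                    8
                     6                   -4                    2
                    20                   13                    8
                    16                    8                   13
                     9                   -6                   -3
                     8 -9223372036854775808                   -3
                     4                  -11                    1
                     5]
 [                  -4      
[... 16614 characters left out ...]
             -5                   87                   77
                    70                   61                   72
                    71                  105                   87
                    87                   90                   82
                    91                   96                   93
                    71                   73                   74
                    74                   62                   76
                    89                   91                   13
                    -2                    8                    5]]<stdin>:8: RuntimeWarning: invalid value encountered in cast
<stdin>:9: RuntimeWarning: invalid value encountered in cast
```

View pics/tc.png

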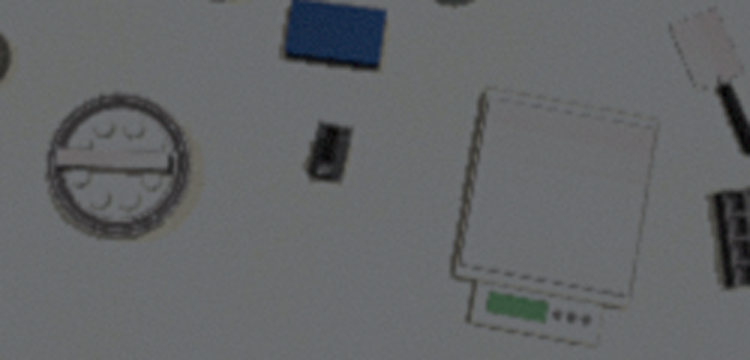

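View pics/sc.png

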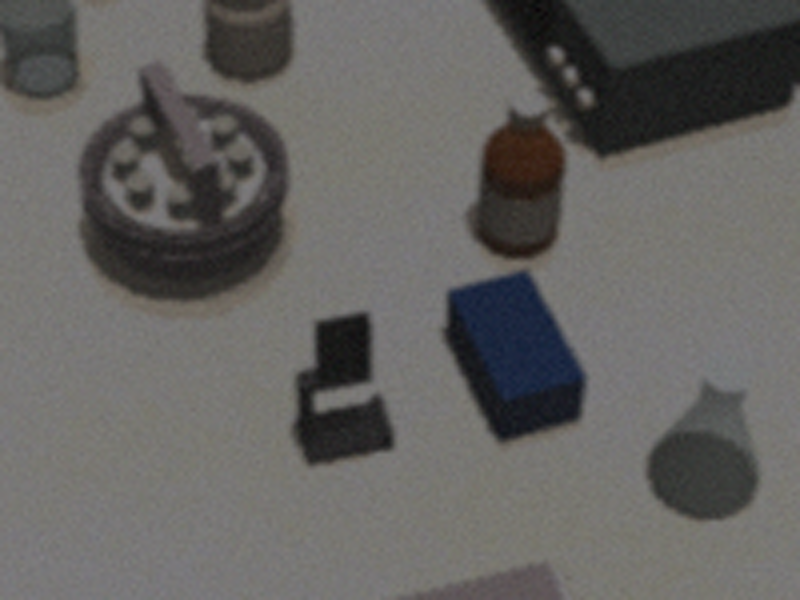

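```bash
cat > m.py <<'E'
from h import *
import sys
def blob(d,P,u0,v0,u1,v1,z0,z1,h,name,verb=True,quad=False):
    z=cv2.medianBlur(np.nan_to_num(P[...,2]).astype(np.float32),3) if not quad else np.nan_to_num(P[...,2])
    m=np.zeros((420,560),np.uint8);m[v0:v1,u0:u1]=((z>z0)&(z<z1))[v0:v1,u0:u1]
    n,l,st,_=cv2.connectedComponentsWithStats(m)
    k=1+np.argmax(st[1:,4]);v,u=np.nonzero(l==k)
    W=np.array([ray(d,a,b,h)[:2] for a,b in zip(u,v)]).astype(np.float32)
    r=cv2.minAreaRect(W);c=W.mean(0);C=np.cov(W.T);w,V=np.linalg.eigh(C);a=np.degrees(np.arctan2(V[1,1],V[0,1]))
    print(name,len(u),"cent",c.round(1),"rect",np.round(r[0],1),np.round(r[1],1),round(r[2],1),"pca",round(a,1),np.sqrt(12*w).round(1))
    return W,c
E
python3 - <<'E'
from m import *
t=ld("top0");P=cloud(t)
blob(t,P,265,210,300,250,115,160,135,"grip",quad=True)
blob(t,P,265,210,300,250,60,112,80,"arm",quad=True)
blob(t,P,170,200,245,275,122,160,140,"bail",quad=True)
W,c=blob(t,P,170,200,245,275,45,160,81,"pile")
hull=cv2.convexHull(W);print(cv2.fitEllipse(hull),cv2.minEnclosingCircle(W))
blob(t,P,315,200,400,300,36,60,46,"scale")
blob(t,P,315,272,400,310,14,36,26,"keypad")
blob(t,P,260,170,305,207,30,75,55,"carton")
blob(t,P,300,150,340,190,20,160,60,"flask")
blob(t,P,225,145,262,185,20,190,150,"bottle")
blob(t,P,145,175,180,215,20,190,100,"jar")
blob(t,P,125,225,160,262,20,190,90,"beaker")
blob(t,P,400,235,445,285,20,70,50,"tipbox")
# colour foot
g=t["frame"].max(2);m=((g<55)*255).astype(np.uint8)[210:250,262:302]
cs=max(cv2.findContours(m,0,1)[0],key=cv2.contourArea)[:,0]+[262,210]
W=np.array([ray(t,a,b,4)[:2] for a,b in cs],np.float32);print("dark",cv2.minAreaRect(W),g[210:250:1,262:302].min())
E
```

```text
grip 46 cent [530.9  13.8] rect [530.9  13.8] [13.9 38.3] 78.7 pca 166.1 [14.5 40.1]
arm 25 cent [505.8  19.2] rect [506.   19.5] [14.5 18.2] 89.9 pca 171.5 [16.1 20.1]
bail 214 cent [511.  269.7] rect [511.1 269.6] [133.5  20.2] 87.3 pca 87.2 [ 20.2 132.4]
pile 1827 cent [510.3 269.5] rect [510.5 270. ] [173.9 170.9] 45.3 pca 53.4 [150.9 153.1]
((510.7396545410156, 269.7078857421875), (172.4750213623047, 175.43455505371094), 150.32394409179688) ((510.458251953125, 269.6199951171875), 88.05952453613281)
scale 3300 cent [ 472.3 -266.2] rect [ 472.2 -266.3] [214.1 219.1] 80.4 pca 167.0 [210.3 213.4]
keypad 813 cent [ 337.4 -245. ] rect [ 335.1 -248.3] [214.6  76.3] 87.0 pca 82.7 [ 66.2 173.2]
carton 622 cent [676.9   6.6] rect [676.8   6.5] [119.5  73.5] 82.3 pca 82.7 [ 73.1 119.6]
flask 332 cent [ 755.3 -142.7] rect [ 755.1 -143.5] [74.3 75.5] 45.1 pca 160.8 [66.1 68.8]
bottle 345 cent [742.9 139. ] rect [742.9 138.5] [76.7 67.7] 0.5 pca -166.1 [60.7 70.7]
jar 444 cent [645.8 448.1] rect [646.2 448.6] [91.9 76.5] 46.1 pca 52.9 [68.9 82.5]
beaker 236 cent [470.  513.5] rect [469.9 507.9] [83.4 68.5] 89.9 pca 79.3 [71.5 86.8]
tipbox 352 cent [ 424.3 -499. ] rect [ 423.  -498.8] [120.2  67.2] 3.2 pca -176.9 [ 74.4 121.1]
dark ((531.67041015625, 15.367242813110352), (40.335289001464844, 69.03213500976562), 75.83586120605469) 8
```

```bash
cat >> h.py <<'E'
def delta(s,p,rpy):
    R0=R.from_euler('xyz',s["ee_rot"],degrees=True);R1=R.from_euler('xyz',rpy,degrees=True)
    return np.r_[R0.inv().apply(np.asarray(p)-s["ee_pos"])/25,(R0.inv()*R1).as_rotvec(degrees=True)].round(2)
E
python3 - <<'E'
from m import *
t=ld("side0");P=cloud(t)
def sel(cond,h0,h1,name):
    m=cond&(P[...,2]>h0)&(P[...,2]<h1);q=P[m];print(name,len(q),np.median(q,0).round(1),q.mean(0).round(1), (q.min(0)).round(), q.max(0).round());return q[:,:2].astype(np.float32)
near=lambda x,y,r:(np.hypot(P[...,0]-x,P[...,1]-y)<r)
q=sel(near(531,14,45),128,150,"grip")
q=sel(near(511,270,90),130,150,"bail");w,V=np.linalg.eigh(np.cov(q.T));print(np.degrees(np.arctan2(V[1,1],V[0,1])))
q=sel(near(472,-266,160),38,60,"scale");print(cv2.minAreaRect(q))
# colour based platform corners: top image
t=ld("top0")
for uv in ((170+485/3,180+92/3),(170+658/3,180+122/3),(170+630/3,180+295/3),(170+460/3,180+265/3)): print(ray(t,*uv,46).round(1))
for fn,uv in (("s",0),):pass
s=ld("side0");crop(s,220,260,360,370,5,"pics/scs.png")
from plant import bot
st=bot.state();print(delta(st,[531,14,340],[180,0,166]))
E
```

```text
grip 64 [531.4  15.7 133.3] [531.7  15.6 133. ] [513.   7. 128.] [553.  26. 138.]
bail 196 [510.9 268.  138.8] [511.  268.7 138.7] [499. 206. 131.] [524. 342. 144.]
87.14634308151355
scale 5639 [ 470.  -272.3   45.2] [ 470.9 -269.6   45.2] [ 353. -385.   38.] [ 595. -143.   53.]
((474.380615234375, -263.0604248046875), (214.45858764648438, 210.94992065429688), 79.37944793701172)
[ 601.6 -180.3   46. ]
[ 563.7 -393.6   46. ]
[ 351.5 -353.    46. ]
[ 388.2 -146.4   46. ]
[-19.15 -16.78   2.57  -0.1   -0.02 -10.17]
```

View pics/scs.png

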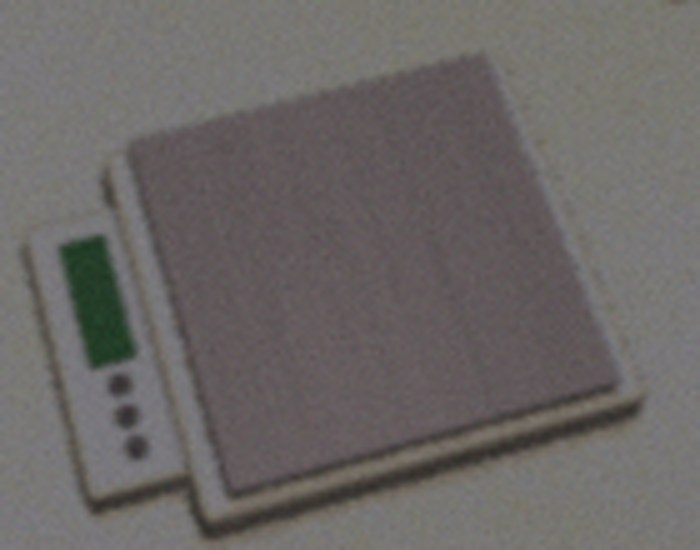

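The side crop shows the pinkish platform with its corners at about (246,288), (317.6,271), (343.6,337.6) and (266.4,358.4) in image pixels.

Run:
```python
from h import *
s=ld("side0")
Q=np.array([ray(s,220+a/5,260+b/5,46)[:2] for a,b in((130,140),(488,55),(618,388),(232,492))])
print(Q.round(1),Q.mean(0).round(1))
```

```text
[[ 392.  -143.3]
 [ 596.9 -184.9]
 [ 553.  -389. ]
 [ 352.8 -348.2]] [ 473.7 -266.3]
```

Call:
carry_out([
  [[-0.6,-0.5,0,0,0,-0.5],[-1.6,-1.4,0,0,0,-1],[-2.8,-2.4,0,0,0,-2],[-4,-3.5,0.1,0,0,-2.5],[-5.2,-4.6,0.2,0,0,-3],[-6.4,-5.6,0.4,0,0,-4],[-7.6,-6.7,0.6,0,0,-4.5],[-8.8,-7.7,0.8,0,0,-5],[-10,-8.8,1,0,0,-6],[-11.2,-9.8,1.2,0,0,-6.5],[-12.4,-10.9,1.4,0,0,-7],[-13.6,-11.9,1.6,0,0,-8],[-14.8,-13,1.8,0,0,-8.5],[-16,-14,2,0,0,-9],[-17,-14.9,2.2,0,0,-9.5],[-17.9,-15.7,2.4,0,0,-10],[-18.6,-16.3,2.5,0,0,-10.2],[-19,-16.6,2.5,0,0,-10.2],[-19.1,-16.8,2.5,0,0,-10.2],[-19.1,-16.8,2.5,0,0,-10.2]],
], grip=-1)

```text
clock: 1.77
ee_pos: [529.7, 13.6, 341.7]
ee_rot: [-179.9, -0.1, 166.0]
force: [-0.0, -0.2, 0.8]
width: 95.2
```

Call:
carry_out([
  [[-0.04,0.05,0.3,0,0,0],[-0.04,0.05,0.7,0,0,0],[-0.04,0.05,1.1,0,0,0],[-0.04,0.05,1.5,0,0,0],[-0.04,0.05,1.9,0,0,0],[-0.04,0.05,2.2,0,0,0],[-0.04,0.05,2.4,0,0,0],[-0.04,0.05,2.4,0,0,0],[-0.04,0.05,2.4,0,0,0]],
])

```text
clock: 2.52
ee_pos: [530.9, 14.5, 281.4]
ee_rot: [-179.9, -0.1, 166.0]
force: [-0.3, -0.7, 0.4]
width: 95.1
```

Run:
```python
from plant import bot
from h import *
s=bot.get_image("side");pickle.dump(s,open("side1.pkl","wb"));crop(s,200,90,340,250,4,"pics/s1.png")
```

```text
(no output)
```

View pics/s1.png

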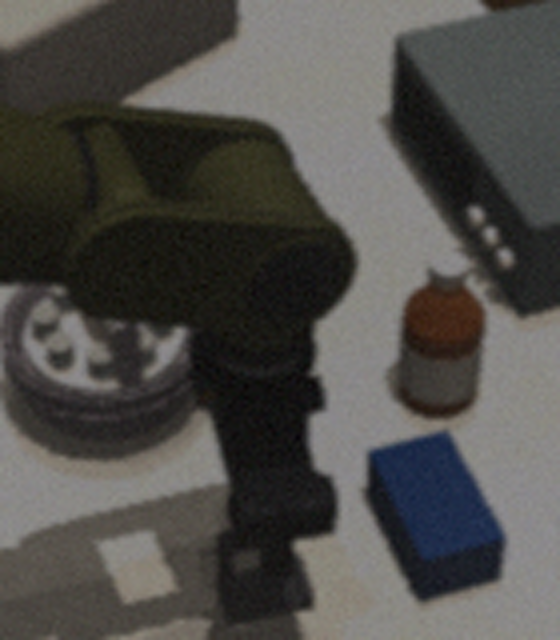

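The gripper stands over the lifter, with the fingers at about (265,217) around the grip. I'll close now.

Call:
carry_out([
  [[0,0,0,0,0,0],[0,0,0,0,0,0],[0,0,0,0,0,0],[0,0,0,0,0,0],[0,0,0,0,0,0],[0,0,0,0,0,0],[0,0,0,0,0,0],[0,0,0,0,0,0],[0,0,0,0,0,0],[0,0,0,0,0,0],[0,0,0,0,0,0],[0,0,0,0,0,0]],
], grip=1, force=45)

```text
clock: 3.57
ee_pos: [531.1, 14.4, 282.0]
ee_rot: [-179.9, -0.0, 166.0]
force: [0.2, 0.7, -0.5]
width: 20.9
```

Call:
carry_out([
  [[0,0,0,0,0,0],[0,0,0,0,0,0],[0,0,0,0,0,0],[0,0,0,0,0,0],[0,0,0,0,0,0],[0,0,0,0,0,0]],
])

```text
clock: 4.07
ee_pos: [531.0, 14.4, 281.8]
ee_rot: [-179.9, -0.0, 166.0]
force: [0.5, 0.0, -0.6]
width: 14.1
```

Call:
carry_out([
  [[0,0,-0.1,0,0,0],[0,0,-0.3,0,0,0],[0,0,-0.7,0,0,0],[0,0,-1.2,0,0,0],[0,0,-1.8,0,0,0],[0,0,-2.4,0,0,0],[0,0,-3,0,0,0],[0,0,-3.5,0,0,0],[0,0,-4,0,0,0],[0,0,-4.2,0,0,0],[0,0,-4.3,0,0,0],[0,0,-4.3,0,0,0]],
])

```text
clock: 5.07
ee_pos: [531.2, 14.6, 389.9]
ee_rot: [-179.9, -0.0, 166.0]
force: [-0.2, -0.8, -1.9]
width: 13.9
```

Run:
```python
from plant import bot
from h import *
st=bot.state();print(st["force"],st["width"],st["ee_pos"]);u=np.array([.9988,-.0488])
print(delta(st,[*(np.array([511,269.3])-130*u),388],[180,0,177.2]))
```

```text
[-0.17443094 -0.79459905 -1.91182975] 13.88592820741023 [531.19193653  14.60235145 389.85114278]
[  8.36   8.67   0.06  -0.09  -0.02 -11.24]
```

Call:
carry_out([
  [[0.2,0.2,0,0,0,-0.3],[0.6,0.6,0,0,0,-0.8],[1.1,1.1,0,0,0,-1.5],[1.7,1.8,0,0,0,-2.3],[2.4,2.5,0,0,0,-3.2],[3.1,3.2,0,0,0,-4.1],[3.8,3.9,0,0,0,-5],[4.5,4.7,0,0,0,-6],[5.2,5.4,0,0,0,-7],[5.9,6.1,0,0,0,-8],[6.6,6.8,0,0,0,-9],[7.2,7.5,0.05,0,0,-9.8],[7.7,8,0.05,0,0,-10.5],[8.1,8.4,0.05,0,0,-11],[8.3,8.6,0.06,0,0,-11.2],[8.36,8.67,0.06,0,0,-11.2],[8.36,8.67,0.06,0,0,-11.2],[8.36,8.67,0.06,0,0,-11.2]],
])

```text
clock: 6.57
ee_pos: [381.0, 275.4, 387.8]
ee_rot: [-179.9, -0.0, 177.2]
force: [-0.0, 0.2, -2.7]
width: 14.3
```

Run:
```python
from plant import bot
from m import *
st=bot.state();print(st["ee_pos"],st["ee_rot"],st["force"])
for n in("side","top"):
    s=bot.get_image(n);pickle.dump(s,open(n+"2.pkl","wb"))
    a=proj(s,[450,270,120]).astype(int);print(a)
    crop(s,max(a[0]-80,0),max(a[1]-60,0),a[0]+80,a[1]+60,5,f"pics/{n}2.png")
```

```text
[380.97386385 275.35587751 387.76071901] [-1.79882370e+02 -4.20942534e-02  1.77154702e+02] [-0.03616653  0.21702721 -2.68174686]
[207 168]
[207 250]
```

View pics/side2.png

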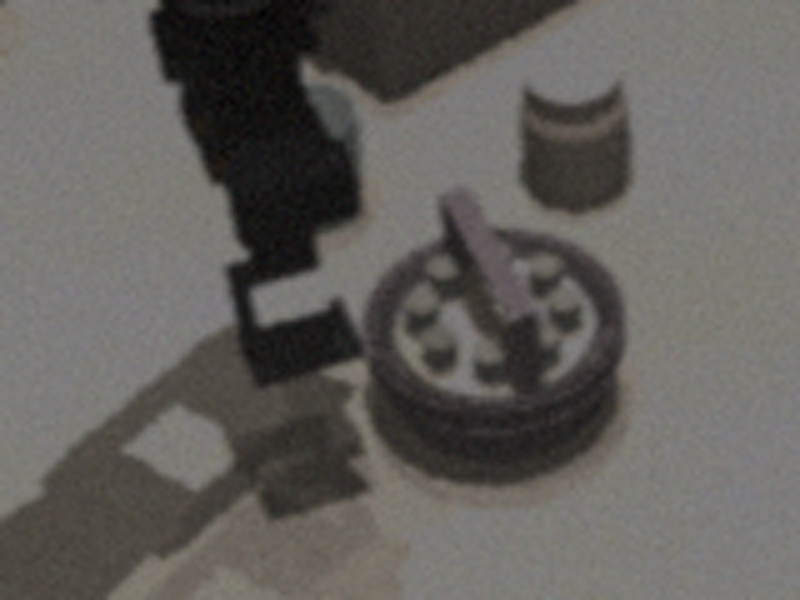

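View pics/top2.png

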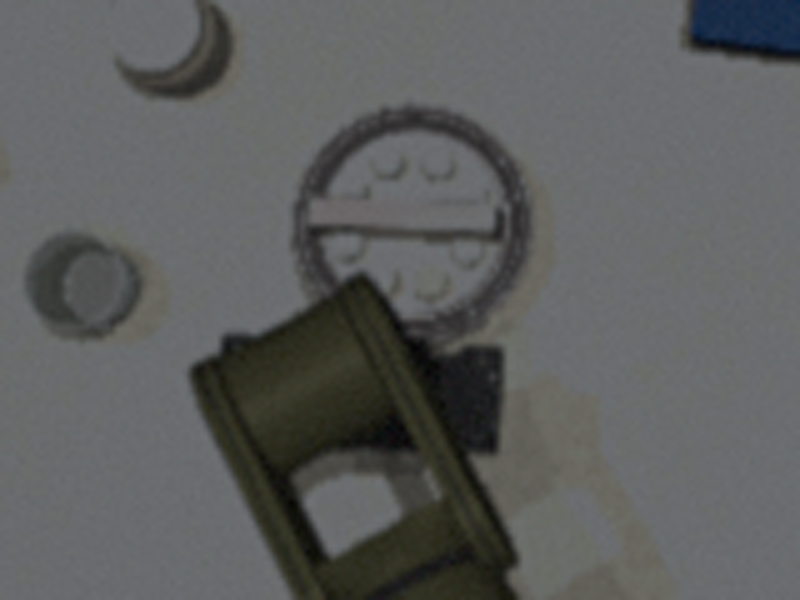

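The side view shows the held lifter level, with its foot corners near crop (262,385) and (362,355). The tray is undisturbed. I'll check the lifter's position in the hand by projecting its corners.

Run:
```python
from h import *
s=ld("side2")
a=np.radians(-2.8);o=np.array([381,275.4,387.8-281.8])
for q in((-35,-22,0),(35,-22,0),(35,-22,16),(35,22,16),(-35,-22,8),(-35,-8,80)):
    p=o+[q[0]*np.cos(a)-q[1]*np.sin(a),q[0]*np.sin(a)+q[1]*np.cos(a),q[2]]
    print(q,((proj(s,p)-[127,108])*5).round())
```

```text
(-35, -22, 0) [256. 387.]
(35, -22, 0) [363. 355.]
(35, -22, 16) [360. 337.]
(35, 22, 16) [339. 292.]
(-35, -22, 8) [254. 378.]
(-35, -8, 80) [229. 279.]
```

Call:
carry_out([
  [[-0.1,0,0,0,0,0],[-0.3,0,0,0,0,0],[-0.6,0,0,0,0,0],[-1,0,0,0,0,0],[-1.4,0,0,0,0,0],[-1.8,0,0,0,0,0],[-2.2,0,0,0,0,0],[-2.6,0,0,0,0,0],[-3,0,0,0,0,0],[-3.4,0,0,0,0,0],[-3.8,0,0,0,0,0],[-4.2,0,0,0,0,0],[-4.6,0,0,0,0,0],[-4.9,0,0,0,0,0],[-5.1,0,0,0,0,0],[-5.2,0,0,0,0,0],[-5.2,0,0,0,0,0]],
])

```text
clock: 8.08
ee_pos: [511.5, 268.5, 387.8]
ee_rot: [-179.9, -0.0, 177.1]
force: [-0.2, 0.9, -2.0]
width: 13.9
```

Run:
```python
from plant import bot
from m import *
st=bot.state();print(st["ee_pos"],st["ee_rot"],st["force"])
n="side"
s=bot.get_image(n);pickle.dump(s,open(n+"3.pkl","wb"))
crop(s,167,108,287,208,6,f"pics/{n}3.png")
```

```text
[511.53410388 268.47575182 387.8323226 ] [-1.79894946e+02 -4.06433418e-02  1.77088582e+02] [-0.16110864  0.85642279 -1.98967959]
```

View pics/side3.png

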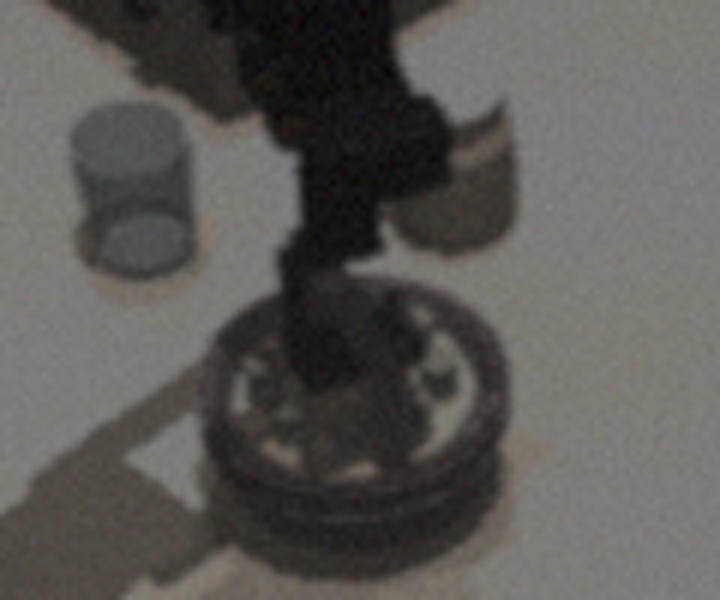

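The foot is under the bail at crop (330,350), with no contact force. I'll raise it slowly to make contact.

Call:
carry_out([
  [[0,0,-0.15,0,0,0],[0,0,-0.35,0,0,0],[0,0,-0.5,0,0,0],[0,0,-0.6,0,0,0],[0,0,-0.66,0,0,0],[0,0,-0.72,0,0,0],[0,0,-0.78,0,0,0],[0,0,-0.84,0,0,0],[0,0,-0.9,0,0,0],[0,0,-0.96,0,0,0],[0,0,-1.02,0,0,0],[0,0,-1.08,0,0,0],[0,0,-1.14,0,0,0],[0,0,-1.2,0,0,0],[0,0,-1.2,0,0,0]],
])

```text
clock: 9.38
ee_pos: [511.3, 268.6, 418.3]
ee_rot: [-179.9, -0.0, 177.1]
force: [0.2, 0.6, -5.8]
width: 14.0
```

Run:
```python
from plant import bot
st=bot.state();print(st["ee_pos"],st["ee_rot"],st["force"],st["torque"],st["width"])
```

```text
[511.2887935  268.59766886 418.28476637] [-1.79910145e+02 -1.52124669e-02  1.77095764e+02] [ 0.22182171  0.64834814 -5.81151227] [ 0.04932655  0.03553443 -0.00302715] 13.971089608353909
```

The load is up by about 3.9 N (roughly 0.4 kg), so the tray is hooked. I'll keep going straight up.

Call:
carry_out([
  [[0,0,-0.05,0,0,0],[0,0,-0.15,0,0,0],[0,0,-0.3,0,0,0],[0,0,-0.5,0,0,0],[0,0,-0.75,0,0,0],[0,0,-1,0,0,0],[0,0,-1.25,0,0,0],[0,0,-1.5,0,0,0],[0,0,-1.75,0,0,0],[0,0,-2,0,0,0],[0,0,-2.25,0,0,0],[0,0,-2.5,0,0,0],[0,0,-2.7,0,0,0],[0,0,-2.85,0,0,0],[0,0,-2.95,0,0,0],[0,0,-3,0,0,0],[0,0,-3,0,0,0],[0,0,-3,0,0,0]],
])

```text
clock: 10.88
ee_pos: [511.3, 268.7, 493.0]
ee_rot: [-179.9, -0.0, 177.1]
force: [-0.9, 1.0, -5.8]
width: 13.7
```

Run:
```python
from plant import bot
from m import *
st=bot.state();print(st["ee_pos"],st["ee_rot"],st["force"],st["torque"],st["width"])
n="side"
s=bot.get_image(n);pickle.dump(s,open(n+"4.pkl","wb"))
crop(s,147,78,307,208,5,f"pics/{n}4.png")
print(delta(st,[473.3,-266.2,493],[180,0,170]), delta(st,[473.3,-266.2,493],[180,0,st["ee_rot"][2]]))
```

```text
[511.30586008 268.69588766 492.95427794] [-1.79897504e+02 -4.42904343e-02  1.77094992e+02] [-0.85428626  0.98851068 -5.84739822] [ 0.03238821 -0.04969432  0.01468489] 13.701481744729865
[  0.43 -21.45   0.04  -0.11  -0.04   7.1 ] [  0.43 -21.45   0.04  -0.1   -0.04   0.  ]
```

View pics/side4.png

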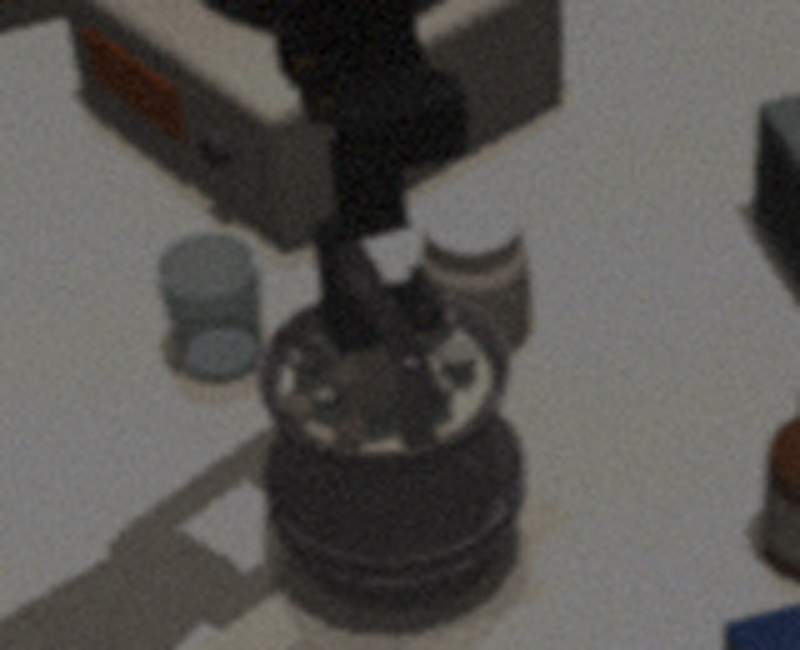

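The tray hangs level well above the dishes: its rim is at crop (385,375) and the upper dish at (395,480). I'll carry it over in three smooth stretches.

Call:
carry_out([
  [[0,-0.06,0,0,0,0],[0,-0.21,0,0,0,0],[0.01,-0.46,0,0,0,0],[0.02,-0.81,0,0,0,0],[0.02,-1.24,0,0,0,0],[0.03,-1.72,0,0,0,0],[0.04,-2.25,0,0,0,0],[0.06,-2.78,0,0,0,0],[0.07,-3.31,0,0,0,0],[0.08,-3.84,0,0,0,0],[0.09,-4.37,0,0,0,0],[0.1,-4.9,0,0,0,0],[0.11,-5.43,0,0,0,0],[0.12,-5.91,0,0,0,0],[0.13,-6.34,0,0,0,0],[0.13,-6.69,0,0,0,0],[0.14,-6.94,0,0,0,0],[0.14,-7.09,0,0,0,0],[0.14,-7.15,0,0,0,0],[0.14,-7.15,0,0,0,0]],
])

```text
clock: 12.6
ee_pos: [498.8, 90.2, 493.1]
ee_rot: [-179.9, -0.1, 177.1]
force: [-0.6, 0.1, -5.5]
width: 13.8
```

Call:
carry_out([
  [[0,-0.06,0,0,0,0],[0,-0.21,0,0,0,0],[0.01,-0.46,0,0,0,0],[0.02,-0.81,0,0,0,0],[0.02,-1.24,0,0,0,0],[0.03,-1.72,0,0,0,0],[0.04,-2.25,0,0,0,0],[0.06,-2.78,0,0,0,0],[0.07,-3.31,0,0,0,0],[0.08,-3.84,0,0,0,0],[0.09,-4.37,0,0,0,0],[0.1,-4.9,0,0,0,0],[0.11,-5.43,0,0,0,0],[0.12,-5.91,0,0,0,0],[0.13,-6.34,0,0,0,0],[0.13,-6.69,0,0,0,0],[0.14,-6.94,0,0,0,0],[0.14,-7.09,0,0,0,0],[0.14,-7.15,0,0,0,0],[0.14,-7.15,0,0,0,0]],
])

```text
clock: 14.27
ee_pos: [486.2, -88.2, 493.4]
ee_rot: [-179.9, -0.1, 177.1]
force: [0.1, 0.2, -5.2]
width: 13.9
```

Run:
```python
from plant import bot
from h import *
st=bot.state();print(st["ee_pos"],st["ee_rot"],st["force"],st["qpos"])
print(delta(st,[473.3,-266.2,493],[180,0,st["ee_rot"][2]]))
```

```text
[486.24323629 -88.23785721 493.39270392] [-1.79919292e+02 -6.24764353e-02  1.77078500e+02] [ 0.12178404  0.17164989 -5.24684452] [-1.64927441e+01 -1.53640479e+01  1.07383026e+02 -9.31705460e-02
  8.80228176e+01 -1.03568039e+02]
[ 0.15 -7.14  0.03 -0.08 -0.06  0.  ]
```

Call:
carry_out([
  [[0,-0.06,0,0,0,0],[0,-0.21,0,0,0,0],[0.01,-0.46,0,0,0,0],[0.02,-0.81,0,0,0,0],[0.02,-1.24,0,0,0,0],[0.03,-1.72,0,0,0,0],[0.04,-2.25,0,0,0,0],[0.06,-2.78,0,0,0,0],[0.07,-3.31,0,0,0,0],[0.08,-3.84,0,0,0,0],[0.09,-4.37,0,0,0,0],[0.1,-4.9,0,0,0,0],[0.11,-5.43,0,0,0,0],[0.12,-5.91,0,0,0,0],[0.13,-6.34,0,0,0,0],[0.14,-6.69,0,0,0,0],[0.15,-6.94,0,0,0,0],[0.15,-7.09,0,0,0,0],[0.15,-7.14,0,0,0,0],[0.15,-7.14,0,0,0,0]],
])

```text
clock: 15.93
ee_pos: [473.5, -266.4, 493.6]
ee_rot: [-179.9, -0.1, 177.1]
force: [-0.3, 0.1, -5.5]
width: 13.8
```

Run:
```python
from plant import bot
from m import *
st=bot.state();print(st["ee_pos"],st["ee_rot"],st["force"],st["torque"])
for n in("side","top"):
    s=bot.get_image(n);pickle.dump(s,open(n+"5.pkl","wb"))
    a=proj(s,[473,-266,100]).astype(int);print(a)
    crop(s,a[0]-80,max(a[1]-70,0),a[0]+80,min(a[1]+50,420),5,f"pics/{n}5.png")
    P=cloud(s)
```

```text
[ 473.4733476  -266.35554109  493.62084741] [-1.79938887e+02 -6.27509211e-02  1.77084675e+02] [-0.25138816  0.0701026  -5.53166708] [ 0.06951751 -0.05466904  0.02484511]
[293 301]
[357 244]
```

View pics/side5.png

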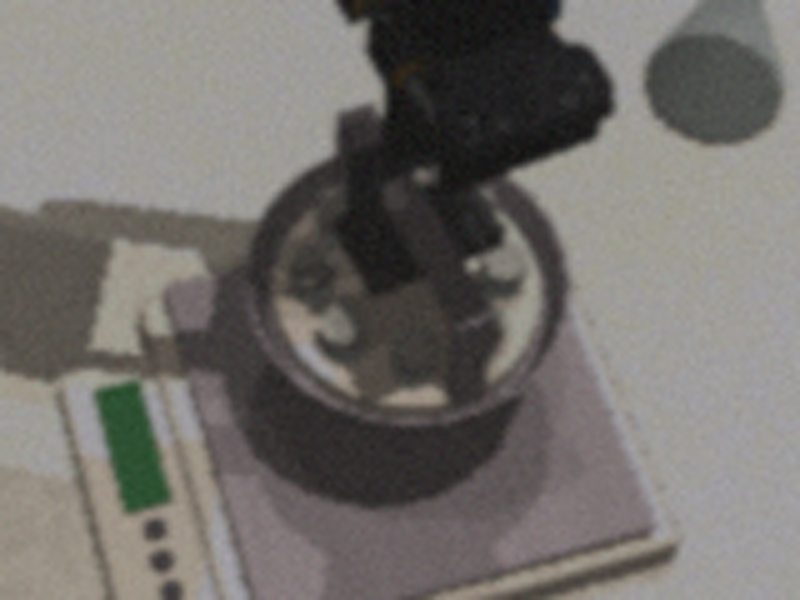

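View pics/top5.png

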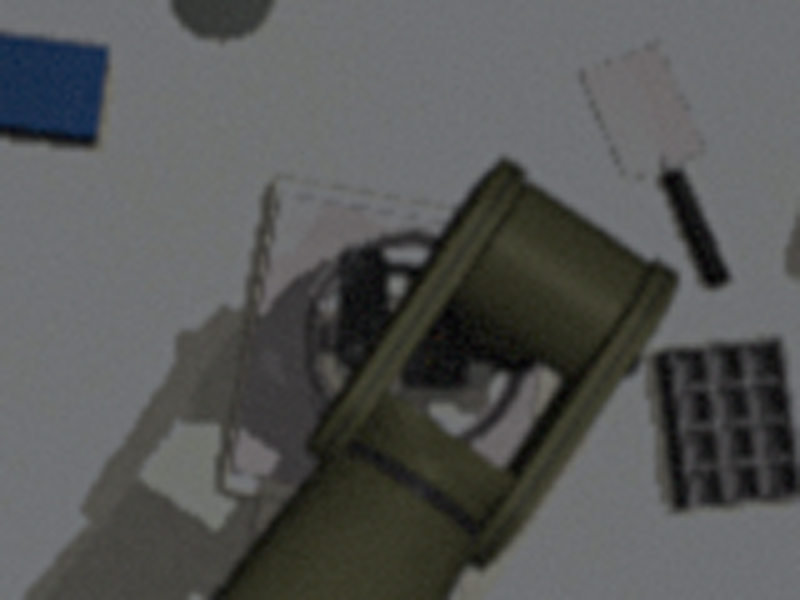

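Run:
```python
from h import *
s=ld("side5")
th=np.linspace(0,2*np.pi,73)
Q=(np.array([proj(s,[473.5+81*np.cos(t),-266+81*np.sin(t),168]) for t in th])-[213,231])*5
print(Q.min(0),Q.max(0))
```

```text
[246.33231873 146.23931615] [576.33187905 432.87438691]
```

The tray is level over the middle: the rim spans crop x 249–571 against a predicted 246–576. Lowering.

Call:
carry_out([
  [[0,0,0.05,0,0,0],[0,0,0.15,0,0,0],[0,0,0.3,0,0,0],[0,0,0.5,0,0,0],[0,0,0.75,0,0,0],[0,0,1,0,0,0],[0,0,1.25,0,0,0],[0,0,1.5,0,0,0],[0,0,1.75,0,0,0],[0,0,2,0,0,0],[0,0,2.2,0,0,0],[0,0,2.4,0,0,0],[0,0,2.55,0,0,0],[0,0,2.67,0,0,0],[0,0,2.76,0,0,0],[0,0,2.83,0,0,0],[0,0,2.87,0,0,0],[0,0,2.9,0,0,0],[0,0,2.9,0,0,0],[0,0,2.9,0,0,0]],
])

```text
clock: 17.7
ee_pos: [473.4, -266.0, 421.4]
ee_rot: [-179.9, -0.0, 177.1]
force: [-0.2, -0.4, -5.0]
width: 13.8
```

Call:
carry_out([
  [[0,0,0.02,0,0,0],[0,0,0.05,0,0,0],[0,0,0.08,0,0,0],[0,0,0.11,0,0,0],[0,0,0.14,0,0,0],[0,0,0.17,0,0,0],[0,0,0.2,0,0,0],[0,0,0.23,0,0,0],[0,0,0.26,0,0,0],[0,0,0.29,0,0,0],[0,0,0.32,0,0,0],[0,0,0.35,0,0,0],[0,0,0.38,0,0,0],[0,0,0.41,0,0,0],[0,0,0.44,0,0,0],[0,0,0.47,0,0,0],[0,0,0.5,0,0,0],[0,0,0.5,0,0,0]],
])

```text
clock: 19.2
ee_pos: [473.4, -266.0, 408.7]
ee_rot: [-179.9, -0.1, 177.1]
force: [1.3, 0.3, -1.5]
width: 13.9
```

Run:
```python
from plant import bot
st=bot.state();print(st["ee_pos"],st["ee_rot"],st["force"],st["torque"],st["width"])
```

```text
[ 473.39363369 -266.04174054  408.70989508] [-1.79936836e+02 -5.04750148e-02  1.77108313e+02] [ 1.26691838  0.27910403 -1.49243246] [ 0.00970299  0.02505475 -0.00782406] 13.88282093293887
```

The load is released and the tray stands on the platform. I'll lower a further 15 mm so the lip clears the bar, then look.

Call:
carry_out([
  [[0,0,0.05,0,0,0],[0,0,0.12,0,0,0],[0,0,0.2,0,0,0],[0,0,0.3,0,0,0],[0,0,0.4,0,0,0],[0,0,0.5,0,0,0],[0,0,0.57,0,0,0],[0,0,0.6,0,0,0],[0,0,0.6,0,0,0],[0,0,0.6,0,0,0]],
])

```text
clock: 20.03
ee_pos: [473.4, -266.1, 393.7]
ee_rot: [-179.9, -0.1, 177.1]
force: [-0.4, 0.1, -2.6]
width: 13.9
```

Run:
```python
from plant import bot
from m import *
st=bot.state();print(st["ee_pos"],st["ee_rot"],st["force"],st["torque"])
s=bot.get_image("side");pickle.dump(s,open("side6.pkl","wb"))
crop(s,213,231,373,351,5,"pics/side6.png")
```

```text
[ 473.40949209 -266.07094569  393.69160594] [-1.79937134e+02 -5.31990940e-02  1.77112517e+02] [-0.38851761  0.06437922 -2.61933881] [ 0.03748499  0.04479799 -0.00497924]
```

View pics/side6.png

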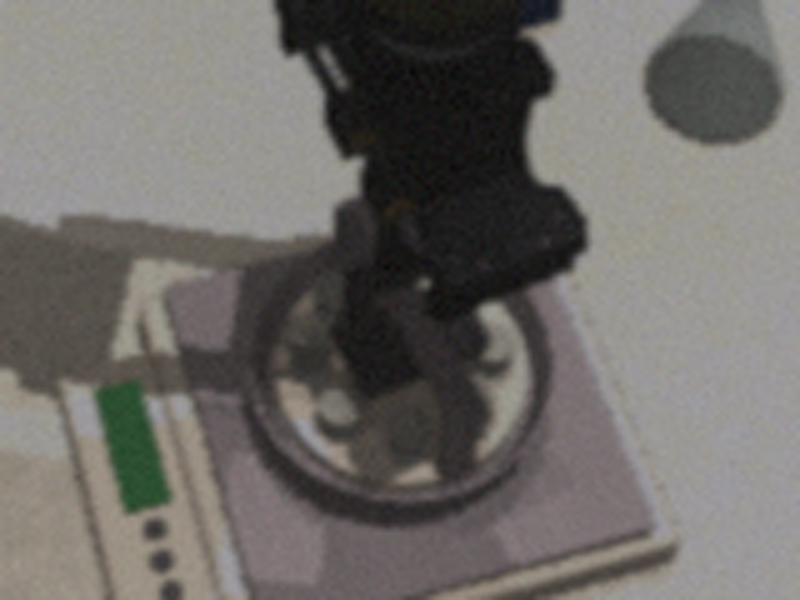

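The tray sits flat on the platform, with its rim centred at crop (400,390). Backing the hook out.

Call:
carry_out([
  [[0.05,0,0,0,0,0],[0.15,0,0,0,0,0],[0.3,0,0,0,0,0],[0.5,0,0,0,0,0],[0.75,0,0,0,0,0],[1.05,0,0,0,0,0],[1.4,0,0,0,0,0],[1.75,0,0,0,0,0],[2.1,0,0,0,0,0],[2.45,0,0,0,0,0],[2.8,0,0,0,0,0],[3.15,0,0,0,0,0],[3.5,0,0,0,0,0],[3.85,0,0,0,0,0],[4.2,0,0,0,0,0],[4.5,0,0,0,0,0],[4.75,0,0,0,0,0],[4.9,0,0,0,0,0],[5,0,0,0,0,0],[5,0,0,0,0,0]],
])

```text
clock: 21.75
ee_pos: [348.2, -259.8, 394.0]
ee_rot: [-179.9, -0.0, 177.1]
force: [1.6, 0.5, -2.8]
width: 13.7
```

Run:
```python
from plant import bot
from m import *
st=bot.state();print(st["ee_pos"],st["ee_rot"],st["force"],st["qpos"])
print(delta(st,[st["ee_pos"][0],st["ee_pos"][1],440],[180,0,st["ee_rot"][2]]),delta(st,[515,15,440],[180,0,st["ee_rot"][2]]))
s=bot.get_image("side");pickle.dump(s,open("side7.pkl","wb"))
crop(s,193,231,353,371,5,"pics/side7.png")
```

```text
[ 348.24928735 -259.78683401  393.98774715] [-1.79921884e+02 -2.92354742e-02  1.77091220e+02] [ 1.56955875  0.48112378 -2.83172968] [-4.37901853e+01 -2.14300175e+01  1.21434814e+02 -7.94097455e-02
  7.99661906e+01 -1.30867609e+02]
[ 0.   -0.   -1.84 -0.08 -0.03  0.  ] [-6.1  11.31 -1.86 -0.08 -0.03  0.  ]
```

View pics/side7.png

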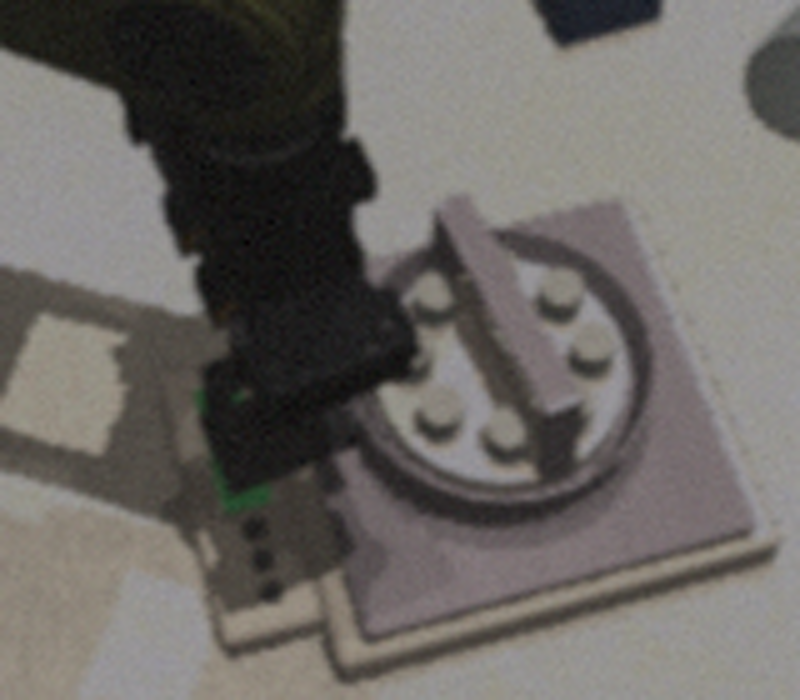

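The hook is clear, and the tray stands upright and centred at crop (510,370). Now I'll take the lifter back to near its first place.

Call:
carry_out([
  [[0,0.1,-0.1,0,0,0],[0,0.4,-0.2,0,0,0],[-0.1,0.8,-0.3,0,0,0],[-0.2,1.3,-0.4,0,0,0],[-0.4,1.9,-0.4,0,0,0],[-0.6,2.6,-0.4,0,0,0],[-0.9,3.3,-0.4,0,0,0],[-1.3,4,-0.4,0,0,0],[-1.7,4.8,-0.4,0,0,0],[-2.2,5.6,-0.4,0,0,0],[-2.7,6.4,-0.4,0,0,0],[-3.2,7.2,-0.4,0,0,0],[-3.8,8,-0.4,0,0,0],[-4.4,8.8,-0.4,0,0,0],[-5,9.6,-0.4,0,0,0],[-5.5,10.3,-0.4,0,0,0],[-5.9,10.8,-0.4,0,0,0],[-6.2,11.2,-0.4,0,0,0],[-6.3,11.3,-0.4,0,0,0],[-6.3,11.3,-0.4,0,0,0]],
])

```text
clock: 23.47
ee_pos: [520.3, 15.3, 403.6]
ee_rot: [-179.9, -0.0, 177.2]
force: [-0.9, -0.7, -0.8]
width: 14.0
```

Run:
```python
from plant import bot
from h import *
st=bot.state();p=st["ee_pos"];print(p,st["ee_rot"],st["force"])
print(delta(st,[p[0],p[1],285],[180,0,st["ee_rot"][2]]))
```

```text
[520.33139852  15.27813838 403.59177313] [-1.79914958e+02 -4.12296018e-02  1.77192405e+02] [-0.91596408 -0.65521272 -0.84413958]
[-0.    0.01  4.74 -0.09 -0.04  0.  ]
```

Call:
carry_out([
  [[0,0,0.1,0,0,0],[0,0,0.3,0,0,0],[0,0,0.6,0,0,0],[0,0,1,0,0,0],[0,0,1.4,0,0,0],[0,0,1.8,0,0,0],[0,0,2.2,0,0,0],[0,0,2.6,0,0,0],[0,0,3,0,0,0],[0,0,3.4,0,0,0],[0,0,3.75,0,0,0],[0,0,4.05,0,0,0],[0,0,4.3,0,0,0],[0,0,4.5,0,0,0],[0,0,4.62,0,0,0],[0,0,4.7,0,0,0],[0,0,4.7,0,0,0],[0,0,4.7,0,0,0]],
])

```text
clock: 24.97
ee_pos: [520.4, 15.1, 286.4]
ee_rot: [-179.9, -0.0, 177.2]
force: [0.1, -0.2, -1.3]
width: 14.0
```

Call:
carry_out([
  [[0,0,0.02,0,0,0],[0,0,0.04,0,0,0],[0,0,0.06,0,0,0],[0,0,0.08,0,0,0],[0,0,0.1,0,0,0],[0,0,0.12,0,0,0],[0,0,0.14,0,0,0],[0,0,0.15,0,0,0],[0,0,0.15,0,0,0],[0,0,0.15,0,0,0],[0,0,0.15,0,0,0]],
])

```text
clock: 25.88
ee_pos: [520.4, 15.1, 282.7]
ee_rot: [-179.9, -0.0, 177.2]
force: [0.6, -0.5, -2.4]
width: 13.5
```

Force is noisy at about ±1 N and there is no contact yet. I'll ease down a little more.

Call:
carry_out([
  [[0,0,0.01,0,0,0],[0,0,0.02,0,0,0],[0,0,0.03,0,0,0],[0,0,0.04,0,0,0],[0,0,0.05,0,0,0],[0,0,0.06,0,0,0],[0,0,0.06,0,0,0],[0,0,0.06,0,0,0]],
])

```text
clock: 26.55
ee_pos: [520.5, 15.1, 281.7]
ee_rot: [-179.9, 0.0, 177.2]
force: [-2.9, -0.5, 3.5]
width: 13.7
```

The foot is on the bench, at a push of about 5 N. Opening.

Call:
carry_out([
  [[0,0,-0.01,0,0,0],[0,0,-0.02,0,0,0],[0,0,-0.02,0,0,0],[0,0,-0.02,0,0,0],[0,0,-0.02,0,0,0],[0,0,-0.02,0,0,0],[0,0,-0.02,0,0,0],[0,0,-0.02,0,0,0],[0,0,-0.02,0,0,0],[0,0,-0.02,0,0,0],[0,0,-0.02,0,0,0],[0,0,-0.02,0,0,0],[0,0,-0.02,0,0,0],[0,0,-0.02,0,0,0],[0,0,-0.02,0,0,0],[0,0,-0.02,0,0,0]],
], grip=-1)

```text
clock: 27.88
ee_pos: [520.5, 15.1, 282.3]
ee_rot: [-179.9, 0.0, 177.2]
force: [-0.0, -0.2, -0.5]
width: 94.7
```

Call:
carry_out([
  [[0,0,-0.1,0,0,0],[0,0,-0.3,0,0,0],[0,0,-0.6,0,0,0],[0,0,-1,0,0,0],[0,0,-1.5,0,0,0],[0,0,-2,0,0,0],[0,0,-2.5,0,0,0],[0,0,-3,0,0,0],[0,0,-3.5,0,0,0],[0,0,-4,0,0,0],[0.6,0,-4.4,0,0,0],[1.4,0,-4.7,0,0,0],[2.2,0,-5,0,0,0],[3,0,-5,0,0,0],[3.8,0,-5,0,0,0],[4.5,0,-5,0,0,0],[5,0,-5,0,0,0],[5.3,0,-5,0,0,0],[5.4,0,-5,0,0,0],[5.4,0,-5,0,0,0]],
])

```text
clock: 29.55
ee_pos: [385.5, 21.9, 407.8]
ee_rot: [-179.9, 0.1, 177.2]
force: [0.7, -0.6, -0.3]
width: 94.7
```

Run:
```python
from plant import bot
from m import *
st=bot.state();print(st["clock"],st["ee_pos"],st["force"],st["width"])
for n in("side","top"):
    s=bot.get_image(n);pickle.dump(s,open(n+"8.pkl","wb"));cv2.imwrite(f"pics/{n}8.png",s["frame"])
```

```text
29.55 [385.48024828  21.91222075 407.79436071] [ 0.6630028  -0.598191   -0.31102183] 94.73212891727289
```

View pics/side8.png

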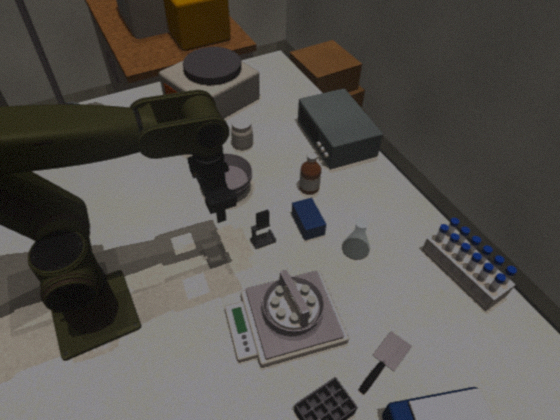

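View pics/top8.png

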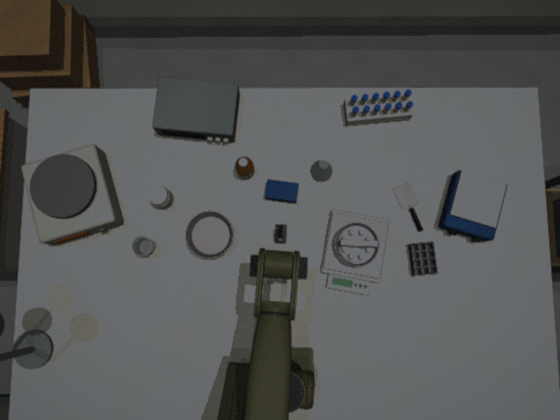

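The side view shows the tray on the platform at (293,300) and the lifter standing at (263,228). The top view has the tray at (356,243), the lifter at (281,233), and the dishes and bystanders in their original places. I'll check the numbers next.

Run:
```python
from m import *
for k in "08":
    t=ld("top"+k);P=cloud(t)
    if k=="8":
        blob(t,P,265,210,300,248,115,160,135,"grip",quad=True)
        blob(t,P,325,215,390,275,128,165,146,"bail",quad=True)
        W,c=blob(t,P,325,215,390,275,70,165,88,"tray");print(cv2.minEnclosingCircle(W))
    blob(t,P,315,200,400,300,36,60,46,"scale")
    blob(t,P,170,200,245,275,35 if k=="8" else 45,160,81,"pile")
    blob(t,P,260,170,305,207,30,75,55,"carton")
    blob(t,P,400,235,445,285,20,70,50,"tipbox")
    blob(t,P,300,150,340,190,20,160,60,"flask")
s=ld("side8");P=cloud(s);m=(np.hypot(P[...,0]-473,P[...,1]+266)<85)&(P[...,2]>138)
q=P[m];A=np.c_[q[:,:2]-q[:,:2].mean(0),np.ones(len(q))];print("bail side",len(q),q.mean(0),np.degrees(np.linalg.lstsq(A,q[:,2],rcond=None)[0][:2]))
```

```text
scale 3300 cent [ 472.3 -266.2] rect [ 472.2 -266.3] [214.1 219.1] 80.4 pca 167.0 [210.3 213.4]
pile 1827 cent [510.3 269.5] rect [510.5 270. ] [173.9 170.9] 45.3 pca 53.4 [150.9 153.1]
carton 622 cent [676.9   6.6] rect [676.8   6.5] [119.5  73.5] 82.3 pca 82.7 [ 73.1 119.6]
tipbox 352 cent [ 424.3 -499. ] rect [ 423.  -498.8] [120.2  67.2] 3.2 pca -176.9 [ 74.4 121.1]
flask 332 cent [ 755.3 -142.7] rect [ 755.1 -143.5] [74.3 75.5] 45.1 pca 160.8 [66.1 68.8]
grip 45 cent [519.8  10.6] rect [518.5  10.6] [10.6 39.1] 89.9 pca -179.7 [13.7 40.4]
bail 222 cent [ 473.5 -262.2] rect [ 473.6 -262.4] [129.8  20.3] 87.8 pca 87.7 [ 20.5 134. ]
tray 1482 cent [ 474.9 -264.6] rect [ 474.4 -263.9] [155.4 159.3] 89.0 pca 113.8 [136.6 138.2]
((473.8875427246094, -263.8570556640625), 80.3860855102539)
scale 1711 cent [ 469.5 -263.7] rect [ 474.5 -265.7] [213.  217.1] 79.2 pca 172.3 [256.6 258.4]
pile 1811 cent [510.5 269.5] rect [510.5 270. ] [173.9 170.9] 45.3 pca 58.0 [151.  153.6]
carton 619 cent [677.    6.6] rect [677.    6.5] [119.5  73. ] 82.3 pca 83.0 [ 72.8 119.4]
tipbox 358 cent [ 424.  -499.4] rect [ 422.6 -498.5] [119.7  65.4] 5.4 pca -175.0 [ 73.2 121.3]
flask 329 cent [ 755.4 -143.5] rect [ 753.5 -144. ] [76.2 72.4] 25.6 pca -173.4 [66.2 68.2]
bail side 398 [ 473.68785173 -264.34432018  144.76511408] [2.18059693 0.23682434]
```

Run:
```python
from plant import bot
print(bot.close_job())
```

```text
the job is handed in; nothing more can be done
None
```

I hooked the tray under its bail with the lifter and lifted it about 85 mm straight up. I then set it on the scale, backed the hook out and stood the lifter on the bench near where it started. I handed the job in at about 29.7 s.

**Tray on the scale:** it sits about 2–4 mm from the platform's centre, against a calibration error of about 2 mm. The two views differ by about 2 mm in y on the bail (-262 against -264), with the platform centre at -266.

**Tray level:** along the bail, a fit to the side-view depth gave 0.2°. Across the bail it gave 2.2°, but the bar is only 20 mm wide there, so I took that as depth noise. The tray looks flat in both pictures.

**Lifter:** it stands upright at about (520, 11–15), roughly 130 mm or more from the scale. It was set down with a push of about 5 N.

**Everything else:** the dishes, carton, tip box and flask measured within about 2 mm of their starting places. I checked the bottle, jar, beaker and spatula only by eye, and they look unmoved. The gripper is open and touches nothing.

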